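# Seat a circuit board in its fixture and snap the over-centre clamp shut

### The job

One of the two board fixtures on the bench has a circuit board in it: with the fingertips, push that board along its guides until it is fully home against the end stops, then push that fixture's lever over, past its dead point, until it snaps into lock. Nothing is to be picked up or lifted. Leave the empty fixture's lever open and the other things on the bench where they are, and finish with the hand clear.

Things in the scene. Friction and masses are not known exactly. Their poses are not given: they have to be found in the camera images.
- fixture_a: The fixture that holds the board, left or right of the other: fixed aluminium plate on the bench, x -150 to +130 mm, y +-55 mm, top at z = 20 mm. Origin on the bench; +x points from the open loading end to the clamp. Two side guides, 8 mm high, 74 mm apart, x -100 to +40 mm, lead to two end stops with faces at x = 40 mm. A clamp housing with a lever stands behind the stops.
- stop_a (a point): Point midway between the two end stops of the loaded fixture, in the plane of their faces (fixture frame 40, 0, 23 mm); axes as the fixture's. The board is home when its far edge is there.
- board: Loose green circuit board on a steel plate, 100 (x) x 70 (y) x 6 mm, 0.16 kg, flat on the fixture plate between the guides (2 mm play a side), 12 to 28 mm short of the stops. Origin: centre of underside, +x to the stops. A grey connector block (16 x 50 mm, top 18 mm above the underside) stands along its near edge, near face flush with that edge: push there, to +x.
- board_front (a point): Middle of the near end face of the board's connector block (board frame -50, 0, 9 mm): the place to push.
- board_end (a point): Middle of the board's far edge (board frame +50, 0, 3 mm), which must meet the stops.
- lever_a (a joint): Angle (rad) of the loaded fixture's lever: 0 = open, leaning 0.70 rad from vertical to the loading end (fixture -x); grows as it swings up and over to fixture +x; dead point 0.95; locked at its stop, 1.25. A spring drives it back to 0 before the dead point, on to 1.25 after it. A level push at its end takes up to 15 N at first, falling to nearly none at the dead point.
- hinge_a (a point): Hinge axis (along fixture y) of the loaded fixture's lever, at fixture x = 70, z = 88 mm, on top of the grey clamp housing: 36 mm wide, x 57 to 97 mm, to z = 103 mm. The housing's 28 mm wide nose reaches forward to x = 10 mm at z = 58 to 74 mm; a steel plunger stands through it at x = 26 mm, top at z = 86 mm.
- grip_a (a point): Centre of the black grip of the loaded fixture's lever, 67.5 mm from the hinge; moves with the lever. The grip is 55 mm long, 24 mm wide (fixture y), 14 mm thick; the lever's end is 95 mm from the hinge. Open, the lever's end is at fixture x = 9, z = 161 mm; it rises to z = 183 mm when upright (x = 70 mm) and is at x = 94, z = 180 mm at the dead point.
- foot_a: Black rubber foot under the loaded fixture's plunger, 16 mm across, at fixture x = 26 mm; underside 37.6 mm above the bench when open. It comes down about 13 mm and presses, sprung, with about 3 N on the far part of the board once the lever is locked. (The origin given lies below it, at bench level when open.)
- fixture_b: The empty fixture, of the same make and size as the loaded one, axes alike. It stays as it is.
- lever_b (a joint): Angle of the empty fixture's lever, 0 = open, as it must stay.
- lens: Bystander: bare metal lens barrel, 44 mm across, 46 mm high, standing between the fixtures. Origin at the centre of its underside.
- screw_jar: Bystander: small jar with white cap, 40 mm across, 50 mm high, between the fixtures. Origin at the centre of its underside.
- heatsink: Bystander: finned aluminium heat sink 30 x 50 x 26 mm, between and in front of the fixtures. Origin at the centre of its underside.
- screwdriver: Bystander: red-handled screwdriver, 190 mm long, lying to the right (-y) of the fixtures.
- shield: Bystander: flat perforated steel shield, 110 x 80 x 4 mm, lying to the left (+y). Origin at the centre of its underside.
- fan_hub: Bystander: black fan hub, 48 mm across, 24 mm high, to the left (+y). Origin at the centre of its underside.
There are look-alikes about, which are no part of the job. Leave any blue or purple look-alike of the board alone.

How it is judged:
By the outcome, as a careful person would: the job done as asked, in the order asked, and still so for the second after the job is handed in, with the robot touching nothing.
It also fails if it takes over 48 s, if anything falls off the work surface, if the arm or the gripper's body presses on something with over 40 N, if the wrist force passes 120 N, or if a joint passes its speed limit or range.

### The arm

A 6-joint arm with a two-finger parallel gripper is mounted at the origin on the work surface. World frame = base frame: x ahead of the robot, y to its left, z up, the work surface at z = 0. Lengths are in m, angles in rad, forces in N, time in s.
With the tool pointing down it reaches from about 0.35 to 1 m from the base axis. Payload 7.1 kg.
Tool frame: the origin (TCP) lies between the finger pads; the fingertips stand 22 mm ahead of it and the grasp point (between the pads) lies 3 mm ahead of it; x points along the fingers, y is the direction in which the jaws open and shut, and the axes are right-handed (so a half turn about x gives the same grasp; the last joint's range is limited). The gripper opens to 85 mm and grips with 20 to 120 N. Pads are 22 mm wide; open, the fingers measure 114 mm over their backs; the gripper's body (76 mm by 85 mm) begins 54 mm behind the grasp point. The pads swing forward as they close: fully open they stand 13 mm farther back than shut.
Start: joints at [1.299, 0.423, 1.63, -0, 1.089, -0.019], TCP at [0.156, 0.605, 0.253] pointing down, gripper open.
Joint ranges: [-3, 3], [-0.9, 2.11], [0.09, 2.58], [-1.31, 4.45], [0.11, 2.69], [-2.54, 2.54]. Speed limits (rad/s): [2.39, 2.39, 3.01, 3.14, 3.14, 3.14].

### API

Orientations are given as a rotation vector (axis times angle).
In Python, from rig import manip gives the robot as it stands. The module is installed in compiled form; this text tells all that it offers. Calls block until the motion is done:
- manip.move_to(position, orientation): joint-space move of the TCP to a pose.
- manip.servo_line(position, orientation=None, rate=0.15): straight line of the TCP; orientation=None keeps the orientation; rate is the mean speed in m/s.
- manip.set_joints(angles): joint-space move.
- manip.command_gripper(opening, f_grip=None): finger opening in m; f_grip is the grip in N (None keeps the last); returns when the fingers have stopped.
- manip.hold(seconds).
- manip.solve_ik(position, orientation): joint angles nearest the present ones, or None.
- manip.camera(name): name is "scene" or "top" or "wrist"; returns a dict with "image" (420x560x3 uint8, red, green, blue), "fx", "fy", "cx", "cy" (pixels), "cam_to_world" (4x4, takes a point from camera to world coordinates); the wrist camera has in their place "mount" (4x4, takes a point from camera to tool coordinates, whose origin is the TCP and whose axes are the tool frame's). Camera axes: x right, y down, z forward; pixel columns grow to the right and rows downward; lengths in m; the calibration is good to about 2 mm. A picture is of the moment at which its call begins: read the wrist's pose just before it. There is no depth.
A pose or a line that the arm cannot do raises manip.IKError and nothing moves.
- manip.sign_off(): hands the job in, once; it reports no verdict.
Readings, each from a call of its own:
- manip.get_time(): time.
- manip.get_joint_positions(): joint angles.
- manip.get_joint_vel(): joint speeds.
- manip.get_tau(): joint torques, N m.
- manip.get_position(): TCP position.
- manip.get_ee_rot(): TCP orientation.
- manip.get_contact_force(): force on the tool from outside, world axes, zero at the start.
- manip.get_torque(): the same for the moment, N m.
- manip.get_width(): finger opening in m.
Only numpy, scipy, OpenCV 4.12 (cv2) and the standard library are available. Lean on these libraries where they do the work, as an engineer would, in place of code of your own. Each camera call takes 0.05 s, during which the arm holds its last target. There are 200 camera calls.

## Working session

There is one attempt and no reset: what is moved stays moved. The work goes in short steps, each a Python script; the robot and the scene stay as the last script left them, time stands still between calls to the robot, and variables do not carry over. Pictures are saved under pics/ and viewed, about 8 in all and at most 12, crops included, and the job is handed in when it is done.

```bash
mkdir -p pics; python3 - <<'E'
from rig import manip
import cv2,numpy as np
for n in ("top","scene"):
    c=manip.camera(n); cv2.imwrite(f"pics/{n}0.png",cv2.cvtColor(c["image"],cv2.COLOR_RGB2BGR))
    print(n,c["fx"],c["cx"],c["cy"]); print(np.round(c["cam_to_world"],4))
print(manip.get_ee_rot(),manip.get_time(),manip.get_contact_force())
E
```

```text
top 458.0098404396678 273.80103068619513 200.36580120840216
[[-0.0026 -0.9774  0.2114  0.2103]
 [-1.      0.0019 -0.0038 -0.0524]
 [ 0.0033 -0.2114 -0.9774  1.5321]
 [ 0.      0.      0.      1.    ]]
scene 392.62040399449506 278.9729866642494 210.0235812298731
[[-0.8952  0.365  -0.2556  0.8172]
 [ 0.4456  0.7355 -0.5103  0.4811]
 [ 0.0017 -0.5707 -0.8211  1.0187]
 [ 0.      0.      0.      1.    ]]
[ 0.1973414   1.56188907 -0.19951115] 0.1 [0.87999508 0.04055791 0.01481652]
```

View pics/top0.png

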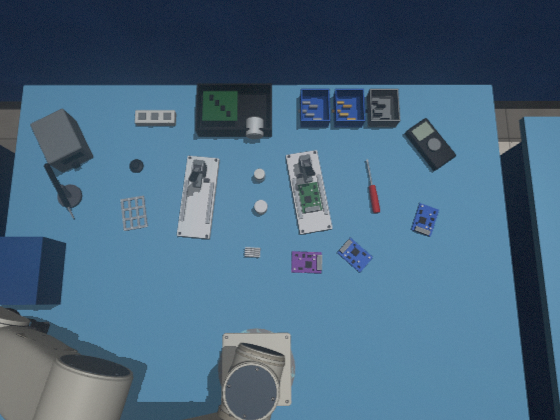

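View pics/scene0.png

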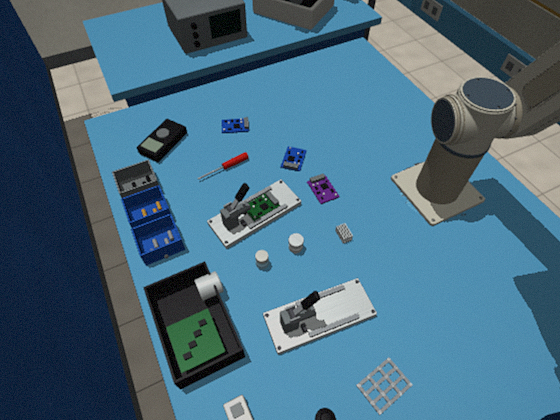

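The loaded fixture is the right-hand one, centred at about (309,192) in the top view. The empty one is at (198,197). I'll measure the plate, then go above it and take a wrist view.

```bash
cat > h.py <<'E'
from rig import manip
import cv2,numpy as np
from scipy.spatial.transform import Rotation as R
def ray(c,T,uv,z):
    uv=np.atleast_2d(uv).astype(float)
    d=np.c_[(uv[:,0]-c["cx"])/c["fx"],(uv[:,1]-c["cy"])/c["fy"],np.ones(len(uv))]@T[:3,:3].T
    return T[:3,3]+d*((z-T[2,3])/d[:,2])[:,None]
def toolT():
    T=np.eye(4);T[:3,:3]=R.from_rotvec(manip.get_ee_rot()).as_matrix();T[:3,3]=manip.get_position();return T
def wrist(name):
    T=toolT();c=manip.camera("wrist");cv2.imwrite(f"pics/{name}.png",cv2.cvtColor(c["image"],cv2.COLOR_RGB2BGR))
    return c,T@c["mount"]
def rot(xt,yt):  # tool x, tool y dirs in world
    return R.from_matrix(np.c_[xt,yt,np.cross(xt,yt)]).as_rotvec()
def project(c,T,P):
    p=(np.atleast_2d(P)-T[:3,3])@T[:3,:3]
    return np.c_[p[:,0]/p[:,2]*c["fx"]+c["cx"],p[:,1]/p[:,2]*c["fy"]+c["cy"]]
E
python3 - <<'E'
from h import *
c=manip.camera("top");im=c["image"]
m=(im.min(2)>150).astype(np.uint8)*255
m=cv2.morphologyEx(m,cv2.MORPH_CLOSE,np.ones((5,5)))
x0,y0,x1,y1=280,145,338,240
s=np.zeros_like(m);s[y0:y1,x0:x1]=m[y0:y1,x0:x1]
pts=cv2.findNonZero(s)[:,0]
P=ray(c,c["cam_to_world"],pts,0.02)[:,:2]
r=cv2.minAreaRect((P*1000).astype(np.float32));print(r,len(pts))
print(manip.camera("wrist")["mount"].round(4),c["fx"]);print(R.from_rotvec(manip.get_ee_rot()).as_matrix().round(3))
E
```

```text
((570.633056640625, -174.678466796875), (277.49920654296875, 107.45819854736328), 9.578298568725586) 1271
[[ 2.000e-04 -2.831e-01  9.591e-01 -1.213e-01]
 [ 1.000e+00  3.000e-04 -1.000e-04  1.000e-03]
 [-2.000e-04  9.591e-01  2.831e-01 -7.170e-02]
 [ 0.000e+00  0.000e+00  0.000e+00  1.000e+00]] 458.0098404396678
[[-0.     0.25   0.968]
 [-0.001  0.968 -0.25 ]
 [-1.    -0.001 -0.   ]]
```

```bash
cat >> h.py <<'E'
YAW=np.deg2rad(9.58);O=np.array([.5706,-.1747])+.01*np.array([np.cos(YAW),np.sin(YAW)])
def setfix(o,y):
    global O,YAW; O=np.array(o);YAW=y
def W(x,y,z):
    c,s=np.cos(YAW),np.sin(YAW); return np.array([O[0]+c*x-s*y,O[1]+s*x+c*y,z])
def down():
    # tool x down, tool z = fixture +x, tool y = z cross x = +fixture y
    return rot(np.array([0,0,-1.]),np.array([-np.sin(YAW),np.cos(YAW),0]))
E
python3 - <<'E'
from h import *
manip.command_gripper(0.0,30)
manip.move_to(W(-.12,0,.27),down())
c,T=wrist("w1");print(manip.get_time(),manip.get_position(),manip.get_width(),manip.get_contact_force())
for n,p in dict(front=(-.08,0,.038),stop=(.04,0,.023),c1=(-.15,.055,.02),c2=(-.15,-.055,.02),g1=(-.1,.037,.028),lev=(.009,0,.161)).items(): print(n,project(c,T,W(*p)).round(0))
E
```

```text
4.0167 [ 0.4623768  -0.19254632  0.26996419] 0.00032168501960381813 [ 0.06510402  0.77693585 -1.42053308]
front [[271. 218.]]
stop [[271. 300.]]
c1 [[318. 158.]]
c2 [[225. 158.]]
g1 [[302. 200.]]
lev [[271. 355.]]
```

View pics/w1.png

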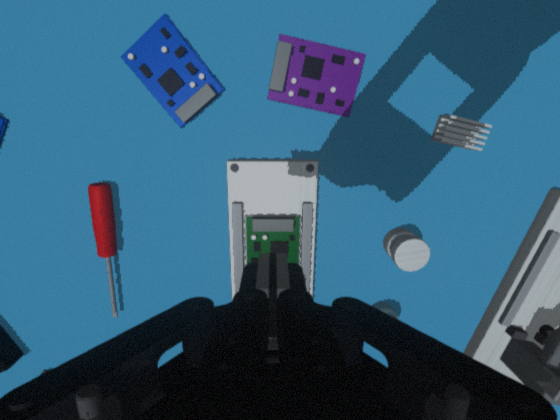

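The wrist view shows plate corners at (228,161) and (318,159), which match the prediction to about 2 px. The block's near edge is at row ~217, so it sits at x ≈ -80 mm and the board is about 20 mm short. Next I'll descend and push, watching the force.

```bash
cat >> h.py <<'E'
def fx():
    f=manip.get_contact_force();return f[0]*np.cos(YAW)+f[1]*np.sin(YAW)
E
python3 - <<'E'
from h import *
y=.0015
manip.servo_line(W(-.118,y,.08),down(),rate=.25)
manip.servo_line(W(-.118,y,.050),rate=.06)
print("down",manip.get_position(),manip.get_contact_force(),manip.get_time())
manip.servo_line(W(-.095,y,.050),rate=.06);f0=fx();print(f0)
x=-.095
while x<-.060:
    x+=.002; manip.servo_line(W(x,y,.050),rate=.03)
    f=fx();print(round(x,4),round(f,2))
    if f<-12: break
print(manip.get_position(),manip.get_contact_force(),manip.get_time())
c=manip.camera("top")["image"];cv2.imwrite("pics/t1.png",cv2.resize(cv2.cvtColor(c,6-2)[140:245,270:350],None,fx=5,fy=5)) 
s=manip.camera("scene")["image"];cv2.imwrite("pics/s1.png",cv2.resize(cv2.cvtColor(s,4)[150:260,190:350],None,fx=5,fy=5))
E
```

```text
down [ 0.46375104 -0.19117662  0.04971903] [-0.15482218  0.86832956 -0.16719876] 5.575
0.16477880326924327
-0.093 0.08
-0.091 0.08
-0.089 -1.33
-0.087 -0.85
-0.085 0.45
-0.083 0.75
-0.081 -0.35
-0.079 -0.6
-0.077 0.1
-0.075 0.45
-0.073 0.08
-0.071 -0.55
-0.069 0.09
-0.067 -4.98
-0.065 -13.3
[ 0.51310028 -0.18259472  0.04983875] [-12.49183797  -5.88992513   9.76992494] 9.8583
```

View pics/s1.png

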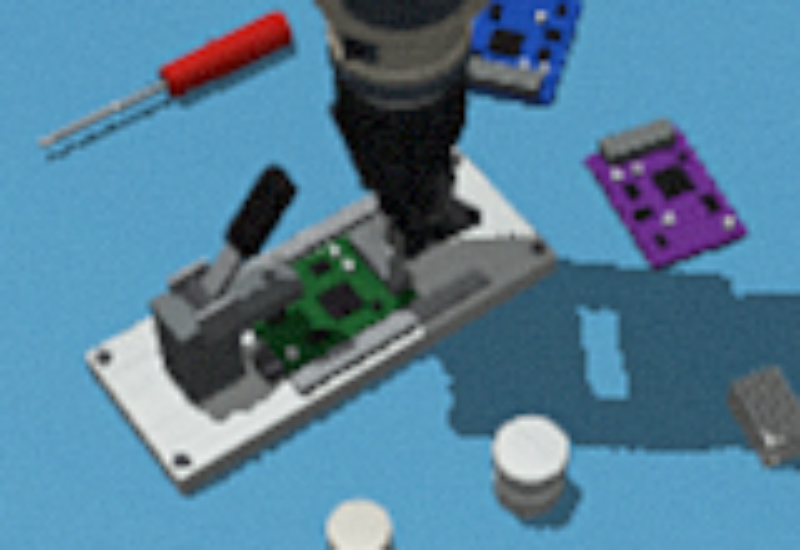

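View pics/t1.png

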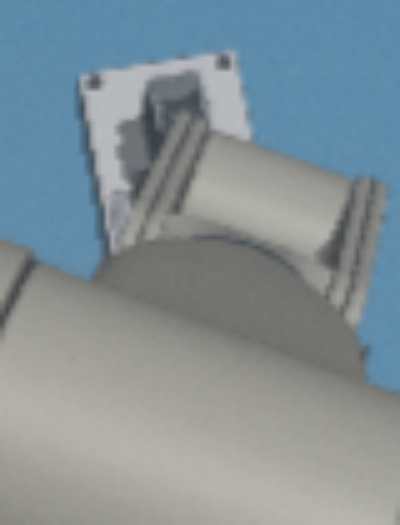

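The scene crop shows the board's far edge up against the stop blocks, with the fingers at the connector. The top view is blocked by the arm. I'll press slightly harder, back off, and verify with the wrist camera.

```bash
python3 - <<'E'
from h import *
y=.0015
for x in (-.064,-.063):
    manip.servo_line(W(x,y,.050),rate=.03);manip.hold(.1);print(x,manip.get_contact_force().round(1))
manip.servo_line(W(-.09,y,.052),rate=.1)
print(manip.get_contact_force().round(1))
manip.servo_line(W(-.12,y,.24),rate=.3);manip.hold(.2)
c,T=wrist("w2");im=cv2.imread("pics/w2.png")
for p in [(-.06,.025,.038),(-.06,-.025,.038),(-.08,0,.038),(-.15,.055,.02),(-.15,-.055,.02),(-.1,.041,.028),(-.1,-.041,.028)]:
    q=project(c,T,W(*p))[0];print(p,q.round(1))
cv2.imwrite("pics/w2c.png",cv2.resize(im[120:300,200:345],None,fx=4,fy=3.3));print(manip.get_time())
E
```

```text
-0.064 [-15.1  -7.6  11.3]
-0.063 [-18.2  -9.2  14.5]
[-0.4 -0.3 -0.3]
(-0.06, 0.025, 0.038) [291.9 245.5]
(-0.06, -0.025, 0.038) [247.  245.5]
(-0.08, 0, 0.038) [269.4 228.5]
(-0.15, 0.055, 0.02) [319.9 162.2]
(-0.15, -0.055, 0.02) [218.8 162.2]
(-0.1, 0.041, 0.028) [306.4 208.5]
(-0.1, -0.041, 0.028) [232.4 208.5]
12.1083
```

View pics/w2c.png

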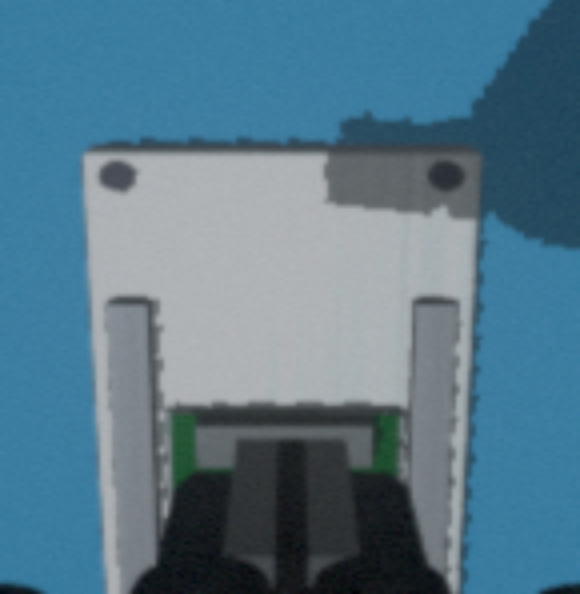

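Plate edge, guide ends and block edge are all about 3.3 px beyond prediction. That puts the fixture origin about 3.5 mm farther on, and relative to the fixture the block face is at -60 mm, so the board is home. Now the lever.

```bash
cat >> h.py <<'E'
setfix(W(.0035,.0012,0)[:2],YAW)
E
python3 - <<'E'
from h import *
z=.164
manip.servo_line(W(-.04,0,.2),rate=.2)
manip.servo_line(W(-.04,0,z),rate=.15)
print(manip.get_contact_force().round(1),manip.get_time())
x=-.04;n=0
while x<.084:
    x+=.006; manip.servo_line(W(x,0,z),rate=.06)
    F=manip.get_contact_force();print(round(x,3),round(fx(),1),F.round(1)[2])
    if np.linalg.norm(F)>40: print("stop");break
manip.hold(.3);print(manip.get_contact_force().round(1),manip.get_time())
s=manip.camera("scene")["image"];cv2.imwrite("pics/s2.png",cv2.resize(cv2.cvtColor(s,4)[150:260,190:350],None,fx=5,fy=5))
E
```

```text
[ 1.   0.4 -0.1] 13.1167
-0.034 0.0 0.1
-0.028 -0.6 0.4
-0.022 -0.2 -0.2
-0.016 -0.6 -0.6
-0.01 -0.0 0.2
-0.004 -14.0 7.6
0.002 -18.6 14.2
0.008 -12.6 9.8
0.014 -9.6 7.3
0.02 -6.3 5.1
0.026 -5.3 4.2
0.032 -3.9 2.0
0.038 -3.9 6.3
0.044 -3.4 9.2
0.05 -2.3 1.5
0.056 -2.1 1.9
0.062 -0.7 0.8
0.068 -0.1 -0.1
0.074 -1.4 1.0
0.08 -1.1 -0.5
0.086 -4.9 1.3
[-5.9 -1.1  0.9] 18.6667
```

View pics/s2.png

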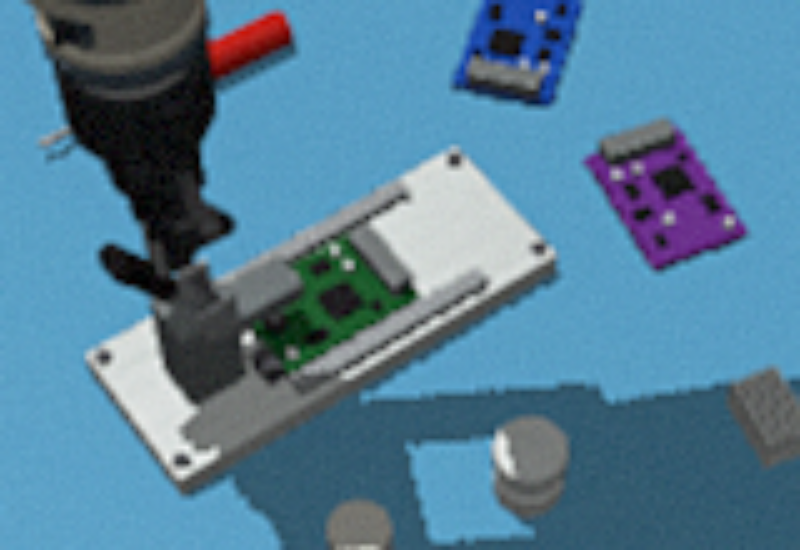

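The lever (grip at about (135,272) in the crop) has gone over to +x, and the ~5 N rise at the end suggests it is at its stop. I'll back off and check it stays.

```bash
python3 - <<'E'
from h import *
manip.servo_line(W(.05,0,.17),rate=.12)
manip.servo_line(W(-.0,0,.26),rate=.2)
manip.servo_line(W(-.12,0,.28),rate=.3);manip.hold(.3)
print(manip.get_contact_force().round(1),manip.get_time())
c=manip.camera("top");T=c["cam_to_world"]
for a in (.7,-.55):
    print("grip end expected lean",a,project(c,T,W(.07-.095*np.sin(a),0,.088+.095*np.cos(a))))
s=manip.camera("scene");print("scene lever end locked/open",[project(s,s["cam_to_world"],W(.07-.095*np.sin(a),0,.088+.095*np.cos(a))).round(0)-[190,150] for a in(-.55,-.25,.7)])
print("board front/end",project(s,s["cam_to_world"],[W(-.06,-.025,.038),W(-.06,.025,.038)])-[190,150])
cv2.imwrite("pics/s3.png",cv2.resize(cv2.cvtColor(s["image"],4)[150:260,190:350],None,fx=5,fy=5))
s=s["image"];cv2.imwrite("pics/s3f.png",cv2.cvtColor(s,4))
E
```

```text
[-0.3 -0.6  0.7] 20.6917
grip end expected lean 0.7 [[309.85985734 173.39823113]]
grip end expected lean -0.55 [[303.52147137 139.06386278]]
scene lever end locked/open [array([[22., 52.]]), array([[30., 45.]]), array([[57., 34.]])]
board front/end [[73.15780948 43.75658985]
 [82.42893998 54.25806125]]
```

View pics/s3.png

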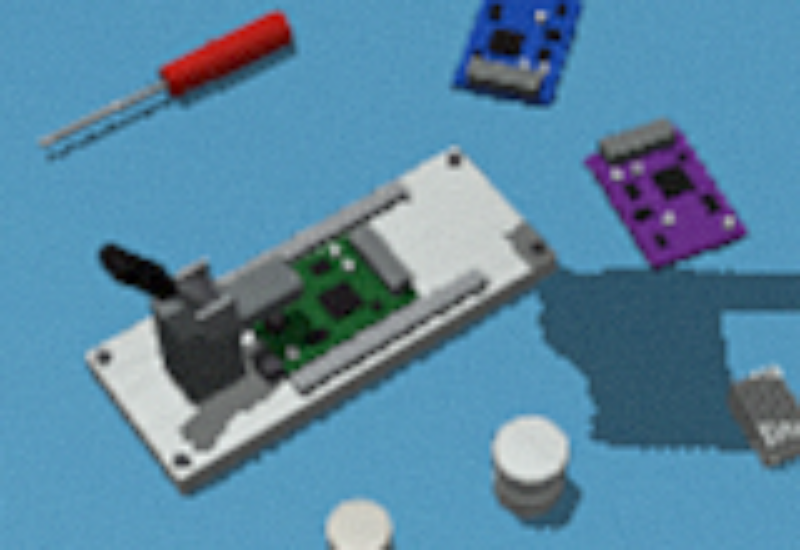

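View pics/s3f.png

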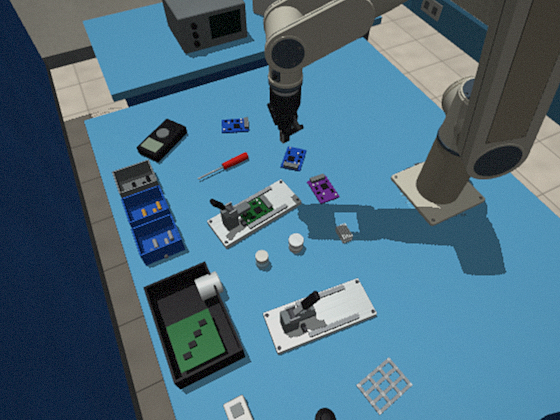

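The lever end is at (20.6,50) in crop pixels: locked is predicted at (22,52), the dead point at (30,45). The block's front edge, (73.5,44.5) to (82.4,56), matches the home prediction. The empty fixture's lever is still open and nothing else has moved, so I'm handing in.

```bash
python3 -c "
from rig import manip
manip.sign_off()"
```

```text
the job is handed in; nothing more can be done
```

The board is fully home and the right-hand fixture's lever is locked. I handed the job in with about 21 s on the robot's clock. `sign_off` gives no verdict, so this rests on my own checks below.

- **Board:** I pushed it with closed fingertips about 22 mm until the force rose sharply at the stops, reaching roughly 25 N in all. The wrist view then showed the connector face 60 mm short of the fixture origin, which is the home position. The final scene view still agreed.
- **Lever:** The push peaked at about 19 N level, against the 15 N stated. It fell to nearly zero at the dead point and rose again at the stop. After I backed off, the lever end stayed within about 2 px of the locked position.
- **Surroundings:** In the final scene view the hand is clear and the empty fixture's lever is still open. The bystanders in view look undisturbed, judged by eye only. The fan hub is mostly out of frame in that view, but I never worked near it.

**Checks that disagreed:** My first estimate of the fixture from the top camera was about 3.5 mm off along its length. I corrected it from the wrist view before pushing the lever. The top view during the board push was blocked by the arm and showed nothing useful.

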